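# Load the duplicate vials into the sample tray in front of their first vials

## Robot

A 6-joint arm with a two-finger parallel gripper is mounted at the origin on a cart in front of the work surface, level with it; the furniture and walls round the work are solid. World frame = base frame: x ahead of the robot, y to its left, z up, the work surface at z = 0. Lengths are in m, angles in rad, forces in N, time in s.
With the tool pointing down it reaches from about 0.4 to 0.825 m from the base axis. Payload 7 kg.
Tool frame: the origin (TCP) lies between the finger pads; the fingertips stand 8 mm ahead of it and the grasp point (between the pads) lies 11 mm behind it (arm.finger_overhang is the distance from the TCP to the fingertips, in m); z points along the fingers, y is the line along which they close (so a half turn about z gives the same grasp; the last joint's range is limited). The gripper opens to 88 mm and grips with 3 to 60 N. Pads are 19 mm wide; open, the fingers measure 130 mm over their backs; the gripper's body (78 mm by 193 mm) begins 47 mm behind the grasp point.
Start: joints at [-1.029, 0.359, 0.012, 0, -1.224, -0.288], TCP at [0.169, -0.653, 0.235] pointing down, gripper open.
Joint ranges: [-3.07, 3.07], [-1.43, 2.12], [-1.02, 1.25], [-3.03, 1.67], [-3.05, -0], [-3.03, 3.03]. Speed limits (rad/s): [2.39, 2.39, 3.01, 3.14, 3.14, 3.14].

## Interface

Orientations are given as [roll, pitch, yaw] about the fixed x, y, z axes, in that order (R = Rz(yaw) Ry(pitch) Rx(roll)).
In Python, from station import arm gives the robot as it stands.
- The arm moves only by the tool move_arm, never from a script. Its argument "rows" is text: rows parted by semicolons, each of 7 numbers parted by spaces: the turn, a rotation vector about the tool's x, y, z in degrees, then the shift along the tool's x, y, z in m, then the finger opening in m, from 0 to 0.0876. A call has 1 to 8 rows; each row shifts and turns the commanded pose from where the row before left it, along the tool's axes as they then stand; what a row does not reach is not made up. A row lasts 1/8 s, in which the tool goes at most 62.5 mm and 10.7 degrees, less where a joint would pass 70% of its speed; a pose out of reach is approached as far as the arm can. A call is refused whole if a number of a shift passes 0.0625 or a number of a turn 10.7, either way. A call with a gripper value outside its range is refused whole. The fingers move at their own pace and stop on an object; "squeeze" is the grip in N (left out, the last holds). Time passes only in rows, so rows that do not move let the fingers close. It gives the time, the measured TCP pose, the force, the opening and the grip force at its end, in the units of the state.
- arm.get_state(): the state, without advancing time (a new reading comes with each control period).
- arm.grab_frame(name): name is "scene" or "side" or "wrist"; returns (picture, depth): 420x560x3 uint8, blue, green, red; 420x560 float32, m along the optical axis (not along the pixel's ray), 0 where there is no reading.
- arm.camera_model(name): a dict with "mtx" (3x3 intrinsics, pixels), "k1" (the pictures are not rectified: a ray, as slopes to the right and down, at radius r is drawn at 1 + k1 r^2 times it, then the intrinsics apply), "camera_from_world" (4x4, takes a point from world to camera coordinates); the wrist camera has in their place "mount" (4x4, takes a point from camera to tool coordinates, whose origin is the TCP and whose axes are the flange's). Camera axes: x right, y down, z forward; pixel columns grow to the right and rows downward; lengths in m; the calibration is good to about 2 mm. A picture is of the moment at which its call begins: read the wrist's pose just before it. camera_model takes no time and is no camera call.
- arm.job_done(): hands the job in; it is judged then, once.
The state is a dict: "t": time; "q": joint angles; "qd": joint speeds; "joint_efforts": joint torques, N m; "eef_pos": TCP position; "ee_rot": TCP orientation; "force": force on the tool from outside, world axes, zero at the start; "moment": the same for the moment, N m; "width": finger opening in m; "gripper_force": force on a finger pad.
Only numpy, scipy, OpenCV 4.12 (cv2) and the standard library are available. Lean on these libraries where they do the work, as an engineer would, in place of code of your own. Each camera call takes 0.05 s, during which the arm holds its last target. There are 200 camera calls.

## Task

The far row of the grey aluminium sample tray already holds the first vial of each of the four samples. Move the four duplicates (white dot on the cap) from the white rack into the tray's empty near row, so that each stands in the well directly in front of the first vial with the same cap colour to be measured as a pair. Set every vial down gently and upright onto the floor of its well without dropping it, and leave the first vials in their wells.

Things in the scene. Friction and masses are not known exactly. Their poses are not given: they have to be found in the camera images.
- tray: fixed sample tray, grey anodised aluminium with black ends, 134 (x) x 220 (y) x 31 mm, origin under its centre, +x away from the robot at yaw 0, y along its rows. Vials stand on its floor (z = 6 mm) in 35 mm chamfered holes of its top plate (z = 23 to 30). Wells: far row x = +39 mm, near row x = -39 mm (empty at the start), each at y = +78, +26, -26, -78 mm. Engraved lines join the wells of a pair
- rack: fixed white plastic vial rack, 54 (x) x 220 (y) x 31 mm, origin at the centre of its underside, y along its single row. Four wells at x = 0, y = +78, +26, -26, -78 mm, made like the tray's (floor at z = 6 mm, 35 mm holes, top at z = 30 mm). Small flat things under 25 mm high lie beside it
- dup_red: the red duplicate: amber sample vial, an upright cylinder 28 mm across and 70 mm tall, 60 g, red screw cap (top 16 mm, flush with the body), white paper band; origin at the centre of its underside, z up its axis, yaw meaningless. A 12 mm white dot on top of the cap. It starts in a well of the white rack
- dup_yellow: the yellow duplicate: amber sample vial, an upright cylinder 28 mm across and 70 mm tall, 60 g, yellow screw cap (top 16 mm, flush with the body), white paper band; origin at the centre of its underside, z up its axis, yaw meaningless. A 12 mm white dot on top of the cap. It starts in a well of the white rack
- dup_green: the green duplicate: amber sample vial, an upright cylinder 28 mm across and 70 mm tall, 60 g, green screw cap (top 16 mm, flush with the body), white paper band; origin at the centre of its underside, z up its axis, yaw meaningless. A 12 mm white dot on top of the cap. It starts in a well of the white rack
- dup_blue: the blue duplicate: amber sample vial, an upright cylinder 28 mm across and 70 mm tall, 60 g, blue screw cap (top 16 mm, flush with the body), white paper band; origin at the centre of its underside, z up its axis, yaw meaningless. A 12 mm white dot on top of the cap. It starts in a well of the white rack
- first_red: the red first vial: amber sample vial, an upright cylinder 28 mm across and 70 mm tall, 60 g, red screw cap (top 16 mm, flush with the body), white paper band; origin at the centre of its underside, z up its axis, yaw meaningless. No dot on the cap. It stands in a far-row well of the aluminium tray and stays there
- first_yellow: the yellow first vial: amber sample vial, an upright cylinder 28 mm across and 70 mm tall, 60 g, yellow screw cap (top 16 mm, flush with the body), white paper band; origin at the centre of its underside, z up its axis, yaw meaningless. No dot on the cap. It stands in a far-row well of the aluminium tray and stays there
- first_green: the green first vial: amber sample vial, an upright cylinder 28 mm across and 70 mm tall, 60 g, green screw cap (top 16 mm, flush with the body), white paper band; origin at the centre of its underside, z up its axis, yaw meaningless. No dot on the cap. It stands in a far-row well of the aluminium tray and stays there
- first_blue: the blue first vial: amber sample vial, an upright cylinder 28 mm across and 70 mm tall, 60 g, blue screw cap (top 16 mm, flush with the body), white paper band; origin at the centre of its underside, z up its axis, yaw meaningless. No dot on the cap. It stands in a far-row well of the aluminium tray and stays there

How it is judged:
By the outcome, as a careful person would: the job done as asked, in the order asked, and still so for the second after the job is handed in, with the robot touching nothing.
It also fails if it takes over 136 s, if anything falls off the work surface, if the arm or the gripper's body presses on something with over 40 N, if the wrist force passes 120 N, or if a joint passes its speed limit or range.

## Working session

There is one attempt and no reset: what is moved stays moved. The work goes in short steps, Python scripts to look and compute and a tool call to move; the robot and the scene stay as the last step left them, time stands still between calls to the robot, and variables do not carry over. Pictures are saved under pics/ and viewed, at most 14 in all, crops included, and the job is handed in when it is done.

Besides the shell and the picture viewer there is one more tool, called after "Emit:" as name(argument=value, ...) on one line, values as JSON. move_arm: Moves the arm, as the interface text tells. Its arguments: {"type":"object","properties":{"rows":{"type":"string"},"squeeze":{"type":"number"}},"required":["rows"]}

```bash
ls; mkdir -p pics
python3 - <<'E'
from station import arm
import cv2,numpy as np
np.set_printoptions(precision=4,suppress=True)
s=arm.get_state();print({k:np.round(s[k],3) for k in s})
for n in("scene","side","wrist"):
    p,d=arm.grab_frame(n);cv2.imwrite(f"pics/{n}0.png",p);np.save(f"{n}0.npy",d);print(n,arm.camera_model(n))
print(arm.finger_overhang)
E
```

```text
pics
{'t': np.float64(0.0), 'q': array([-1.029,  0.359,  0.011, -0.   , -1.224, -0.288]), 'qd': array([-0.001,  0.   ,  0.   , -0.002, -0.002, -0.002]), 'joint_efforts': array([ -0.002, -58.272,  29.305,   6.997,   0.007,  -0.   ]), 'eef_pos': array([ 0.169, -0.653,  0.234]), 'ee_rot': array([ 3.14 , -0.   , -2.888]), 'force': array([ 0.729,  0.398, -0.677]), 'moment': array([ 0.039, -0.007,  0.011]), 'gripper_force': np.float64(0.0), 'width': np.float64(0.088)}
scene {'mtx': array([[435.6215,   0.    , 276.2241],
       [  0.    , 435.6215, 213.0394],
       [  0.    ,   0.    ,   1.    ]]), 'k1': 0.0221874084116903, 'camera_from_world': array([[-0.7568, -0.6536,  0.0068,  0.4096],
       [-0.5009,  0.5733, -0.6484,  0.2944],
       [ 0.42  , -0.4941, -0.7613,  0.6736],
       [ 0.    ,  0.    ,  0.    ,  1.    ]])}
side {'mtx': array([[432.3025,   0.    , 274.5771],
       [  0.    , 432.3025, 210.2255],
       [  0.    ,   0.    ,   1.    ]]), 'k1': -0.009189198409154676, 'camera_from_world': array([[ 0.9911, -0.1323, -0.0135, -0.5613],
       [-0.094 , -0.625 , -0.7749,  0.0999],
       [ 0.0941,  0.7693, -0.6319,  0.9842],
       [ 0.    ,  0.    ,  0.    ,  1.    ]])}
wrist {'mtx': array([[329.2957,   0.    , 275.6641],
       [  0.    , 329.2957, 217.9823],
       [  0.    ,   0.    ,   1.    ]]), 'k1': 0.02483329652495403, 'mount': array([[-0.0002, -0.9547, -0.2977,  0.0819],
       [ 1.    ,  0.0001, -0.0008,  0.0012],
       [ 0.0008, -0.2977,  0.9547, -0.1491],
       [ 0.    ,  0.    ,  0.    ,  1.    ]])}
0.008
```

View pics/scene0.png

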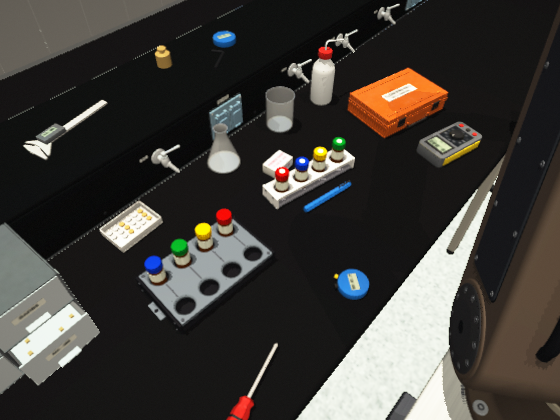

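View pics/side0.png

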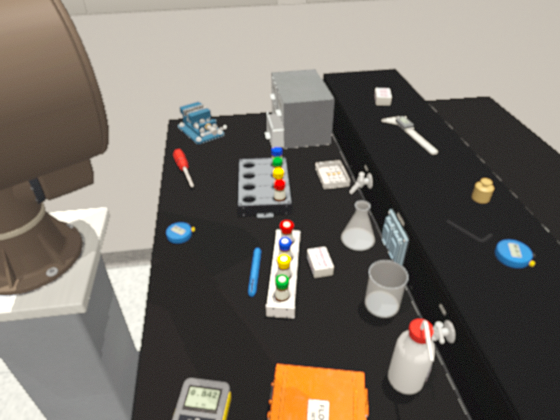

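The scene view shows the tray's caps: blue (154,264), green (180,246), yellow (204,230), red (224,215). The rack's caps run red (281,173), blue (302,162), yellow (320,154), green (339,144). The side view agrees with both orders. Next I'll locate the caps and the empty wells.

```bash
cat > h.py <<'E'
import numpy as np,cv2
from scipy.spatial.transform import Rotation as R
from station import arm
np.set_printoptions(precision=4,suppress=True)
def T(s):
    M=np.eye(4);M[:3,:3]=R.from_euler('xyz',s['ee_rot']).as_matrix();M[:3,3]=s['eef_pos'];return M
def cam(n,s=None):
    m=arm.camera_model(n)
    W=T(s)@m['mount'] if n=='wrist' else np.linalg.inv(m['camera_from_world'])
    return m['mtx'],m['k1'],W
def ray(c,uv):
    K,k,W=c
    p=cv2.undistortPoints(np.array(uv,float).reshape(-1,1,2),K,np.array([k,0,0,0,0.]))[0,0]
    return W[:3,3],W[:3,:3]@np.array([p[0],p[1],1])
def on(c,uv,z):
    o,d=ray(c,uv);return (o+d*(z-o[2])/d[2])[:2]
HUE={'red':[(0,8),(172,180)],'yellow':[(18,34)],'green':[(45,80)],'blue':[(100,125)]}
def blobs(p,amin=60,amax=1e9,vmin=60):
    h=cv2.cvtColor(p,cv2.COLOR_BGR2HSV);out=[]
    for n,rs in HUE.items():
        m=sum(cv2.inRange(h,(a,140,vmin),(b,255,255)) for a,b in rs)
        m=cv2.morphologyEx(m,cv2.MORPH_CLOSE,np.ones((3,3)))
        for ct in cv2.findContours(m,cv2.RETR_EXTERNAL,cv2.CHAIN_APPROX_NONE)[0]:
            a=cv2.contourArea(ct)
            if amin<a<amax: out.append((n,a,ct.reshape(-1,2).astype(float)))
    return out
E
python3 - <<'E'
from h import *
for n in("scene","side"):
    p=cv2.imread(f"pics/{n}0.png");c=cam(n)
    for nm,a,ct in blobs(p,60,700):
        u=cv2.minAreaRect(ct.astype(np.float32))[0]
        print(n,nm,a,np.round(u,1),on(c,u,.068))
p=cv2.imread("pics/scene0.png");c=cam("scene")
for u in[(186,305),(209,287),(232,270),(253,253)]:print('well',on(c,u,.03))
E
```

```text
scene red 384.5 [241.7 410.4] [0.3269 0.3213]
scene red 209.0 [223.5 216.5] [0.5932 0.0931]
scene red 152.0 [281.5 174. ] [ 0.5848 -0.0664]
scene red 142.0 [325.  53.] [ 0.8025 -0.5084]
scene yellow 218.5 [202.  230.5] [0.599  0.1429]
scene yellow 154.0 [320. 153.] [ 0.5639 -0.1704]
scene yellow 183.0 [461.1 152.7] [ 0.3347 -0.3719]
scene yellow 272.0 [162.6  56.5] [ 1.123  -0.1994]
scene green 221.5 [178.5 246.5] [0.6038 0.1952]
scene green 132.0 [338.5 143. ] [ 0.553  -0.2237]
scene blue 245.5 [152.5 264. ] [0.6091 0.2492]
scene blue 321.5 [326.9 196. ] [ 0.4773 -0.0784]
scene blue 147.5 [301.5 163. ] [ 0.5743 -0.1195]
scene blue 305.5 [223.5  38.5] [ 1.0689 -0.3783]
side red 271.0 [416. 330.] [ 0.7609 -0.3641]
side red 163.5 [286.5 226. ] [ 0.5846 -0.0674]
side red 86.0 [279.  184.5] [0.59   0.0883]
side red 203.5 [180.  158.5] [0.3433 0.2468]
side yellow 85.0 [227.3 405.7] [ 0.4369 -0.4507]
side yellow 228.5 [300.9 381. ] [ 0.5511 -0.4275]
side yellow 142.5 [283.  261.2] [ 0.5614 -0.1715]
side yellow 96.0 [278. 172.] [0.5952 0.1427]
side green 72.0 [282.  282.5] [ 0.5513 -0.2264]
side blue 364.5 [254.3 271.5] [ 0.5019 -0.1909]
side blue 421.5 [178.5 232.5] [ 0.3508 -0.0541]
side blue 69.0 [276.5 151.5] [0.6049 0.2421]
well [0.5258 0.254 ]
well [0.522 0.204]
well [0.5163 0.1521]
well [0.5131 0.0994]
```

View pics/wrist0.png

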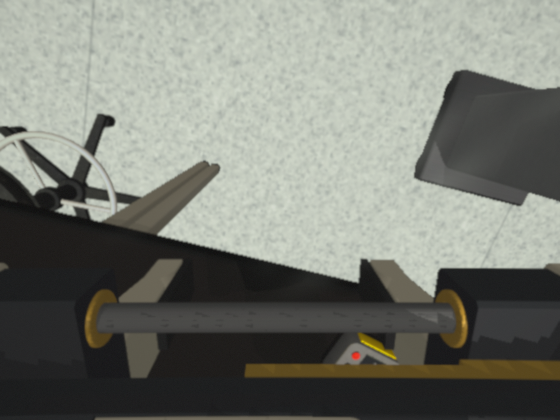

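```bash
cat >> h.py <<'E'
def go(x,y,z,yaw,n=None):
    s=arm.get_state();M=T(s);Rt=M[:3,:3]
    tgt=R.from_euler('xyz',[np.pi,0,np.radians(yaw)]).as_matrix()
    rv=R.from_matrix(Rt.T@tgt).as_rotvec(degrees=True);d=np.array([x,y,z])-M[:3,3]
    print('t',round(float(s['t']),2),'turn',rv.round(2),'shift now-axes',(Rt.T@d).round(4),'tgt-axes',(tgt.T@d).round(4))
E
python3 - <<'E'
from h import *
c=cam("scene");d=cam("side")
for n,u in dict(flask=(223,168),beaker=(280,128),bottle=(322,100),wall1=(215,150)).items():print(n,on(c,u,0.))
print(on(d,(358,245),0),on(d,(362,204),.11), on(d,(385,312),0))
go(.56,-.145,.235,-95.5)
E
```

```text
flask [ 0.7434 -0.0457]
beaker [ 0.739  -0.2436]
bottle [ 0.7309 -0.4094]
wall1 [ 0.8023 -0.077 ]
[ 0.749  -0.0805] [ 0.7493 -0.0676] [ 0.7483 -0.2715]
t 0.15 turn [  0.07   0.04 -69.96] shift now-axes [-0.5057  0.3937 -0.0007] tgt-axes [-0.5431 -0.3402 -0.0012]
```

Emit:
move_arm(rows="0 0 -10 0 0 0 0.07;0 0 -10 0 0 0 0.07;0 0 -10 0 0 0 0.07;0 0 -10 0 0 0 0.07;0 0 -10 0 0 0 0.07;0 0 -10 0 0 0 0.07;0 0 -10 0 0 0 0.07", squeeze=12)

```text
t: 1.02
eef_pos: [0.1694, -0.6532, 0.2341]
ee_rot: [3.141, 0.001, -1.66]
force: [-0.4, 0.0, -0.2]
width: 0.0701
gripper_force: 0.0
```

Emit:
move_arm(rows="0 0 0 -0.05 -0.031 0 0.07;0 0 0 -0.05 -0.031 0 0.07;0 0 0 -0.05 -0.031 0 0.07;0 0 0 -0.05 -0.031 0 0.07;0 0 0 -0.05 -0.031 0 0.07;0 0 0 -0.05 -0.031 0 0.07;0 0 0 -0.05 -0.031 0 0.07;0 0 0 -0.05 -0.031 0 0.07")

```text
t: 2.02
eef_pos: [0.4552, -0.277, 0.2347]
ee_rot: [-3.141, -0.0, -1.666]
force: [1.3, -0.1, 0.1]
width: 0.0699
gripper_force: 0.0
```

Emit:
move_arm(rows="0 0 0 -0.05 -0.031 0 0.07;0 0 0 -0.05 -0.031 0 0.07;0 0 0 -0.043 -0.03 0 0.07;0 0 0 0 0 0 0.07;0 0 0 0 0 0 0.07")

```text
t: 2.65
eef_pos: [0.5593, -0.145, 0.2341]
ee_rot: [3.141, -0.0, -1.665]
force: [0.7, -0.2, -0.7]
width: 0.0703
gripper_force: 0.0
```

```bash
cat > look.py <<'E'
import sys
from h import *
s=arm.get_state();c=cam('wrist',s);p,d=arm.grab_frame('wrist');cv2.imwrite(f'pics/{sys.argv[1]}.png',p)
print(round(float(s['t']),2),np.round(s['eef_pos'],4),np.degrees(s['ee_rot']).round(2),np.round(s['force'],1))
for n,a,ct in blobs(p,250,20000):
    x0,y0=ct.min(0);x1,y1=ct.max(0)
    (u,v),r=cv2.minEnclosingCircle(ct.astype(np.float32))
    h=cv2.convexHull(ct.astype(np.float32));e=cv2.fitEllipse(h) if len(h)>5 else None
    print(n,a,(x0,y0,x1,y1),'top z.076 of box centre',on(c,((x0+x1)/2,(y0+y1)/2),.076))
# white dots
h=cv2.cvtColor(p,cv2.COLOR_BGR2HSV);m=cv2.inRange(h,(0,0,170),(180,60,255))
for ct in cv2.findContours(m,cv2.RETR_EXTERNAL,cv2.CHAIN_APPROX_NONE)[0]:
    a=cv2.contourArea(ct)
    if 60<a<3000:
        M=cv2.moments(ct);u=(M['m10']/M['m00'],M['m01']/M['m00']);(_,wh,_)=cv2.minAreaRect(ct)
        if max(wh)<1.6*min(wh) and a>.6*wh[0]*wh[1]: print('dot',a,np.round(u,1),on(c,u,.076),'depth',d[int(u[1]),int(u[0])])
E
python3 look.py w1
```

```text
2.65 [ 0.5593 -0.145   0.2341] [179.94  -0.   -95.42] [ 0.7 -0.2 -0.7]
red 621.0 (np.float64(247.0), np.float64(260.0), np.float64(271.0), np.float64(290.0)) top z.076 of box centre [ 0.5822 -0.0697]
yellow 4839.5 (np.float64(207.0), np.float64(359.0), np.float64(559.0), np.float64(379.0)) top z.076 of box centre [0.4555 0.0599]
yellow 638.5 (np.float64(406.0), np.float64(290.0), np.float64(431.0), np.float64(347.0)) top z.076 of box centre [ 0.4175 -0.0026]
yellow 648.5 (np.float64(120.0), np.float64(290.0), np.float64(146.0), np.float64(347.0)) top z.076 of box centre [ 0.722  -0.0317]
yellow 637.5 (np.float64(256.0), np.float64(164.0), np.float64(284.0), np.float64(193.0)) top z.076 of box centre [ 0.5609 -0.1687]
green 667.5 (np.float64(262.0), np.float64(105.0), np.float64(291.0), np.float64(135.0)) top z.076 of box centre [ 0.5499 -0.2205]
blue 551.0 (np.float64(253.0), np.float64(215.0), np.float64(278.0), np.float64(243.0)) top z.076 of box centre [ 0.5703 -0.119 ]
blue 1322.0 (np.float64(309.0), np.float64(140.0), np.float64(336.0), np.float64(250.0)) top z.076 of box centre [ 0.5125 -0.1481]
dot 89.5 [258.7 278.1] [ 0.5829 -0.0663] depth 0.34174678
dot 114.0 [265.1 231. ] [ 0.571 -0.117] depth 0.3263037
dot 1876.0 [199.5 211.6] [ 0.6322 -0.1429] depth 0.3744092
dot 2718.5 [ 93.2 107.6] [ 0.7088 -0.2454] depth 0.29796267
```

View pics/w1.png

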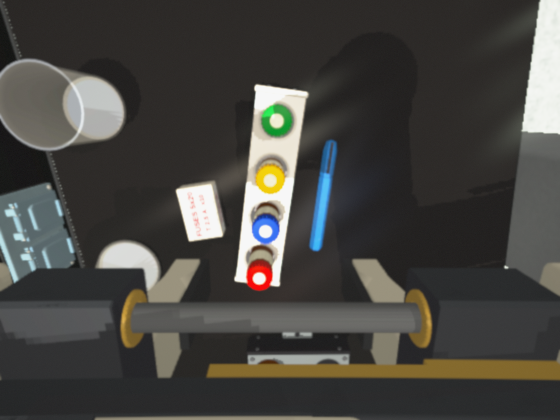

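The wrist view shows four dotted caps in the rack: red (259,278), blue (265,231), yellow (270,180), green (277,121). Their spacing comes out at 52 mm, as it should. Next is a look at the tray.

Emit:
move_arm(rows="0 0 0 -0.05 0.005 0 0.07;0 0 0 -0.05 0.005 0 0.07;0 0 0 -0.05 0.005 0 0.07;0 0 0 -0.05 0.005 0 0.07;0 0 0 -0.05 0.005 0 0.07;0 0 0 -0.05 0.005 0 0.07;0 0 0 -0.04 0.004 0 0.07;0 0 0 0 0 0 0.07")

```text
t: 3.7
eef_pos: [0.5579, 0.1976, 0.2344]
ee_rot: [3.142, 0.0, -1.665]
force: [0.1, 0.1, 0.6]
width: 0.0701
gripper_force: 0.0
```

```bash
python3 look.py w2 | grep -v dot
```

```text
3.7 [0.5579 0.1976 0.2344] [180.     0.01 -95.39] [0.1 0.1 0.6]
red 420.5 (np.float64(449.0), np.float64(246.0), np.float64(475.0), np.float64(268.0)) top z.076 of box centre [0.3752 0.2719]
red 859.5 (np.float64(211.0), np.float64(74.0), np.float64(243.0), np.float64(110.0)) top z.076 of box centre [0.5895 0.0949]
yellow 4831.5 (np.float64(208.0), np.float64(359.0), np.float64(559.0), np.float64(379.0)) top z.076 of box centre [0.4536 0.4027]
yellow 641.0 (np.float64(406.0), np.float64(290.0), np.float64(431.0), np.float64(347.0)) top z.076 of box centre [0.4162 0.3401]
yellow 645.5 (np.float64(120.0), np.float64(290.0), np.float64(145.0), np.float64(347.0)) top z.076 of box centre [0.7216 0.3112]
yellow 743.0 (np.float64(215.0), np.float64(133.0), np.float64(246.0), np.float64(164.0)) top z.076 of box centre [0.593 0.143]
green 606.0 (np.float64(219.0), np.float64(189.0), np.float64(247.0), np.float64(217.0)) top z.076 of box centre [0.5976 0.1943]
blue 629.0 (np.float64(221.0), np.float64(239.0), np.float64(248.0), np.float64(269.0)) top z.076 of box centre [0.6032 0.2473]
blue 807.5 (np.float64(455.0), np.float64(0.0), np.float64(512.0), np.float64(21.0)) top z.076 of box centre [0.3751 0.0549]
```

View pics/w2.png

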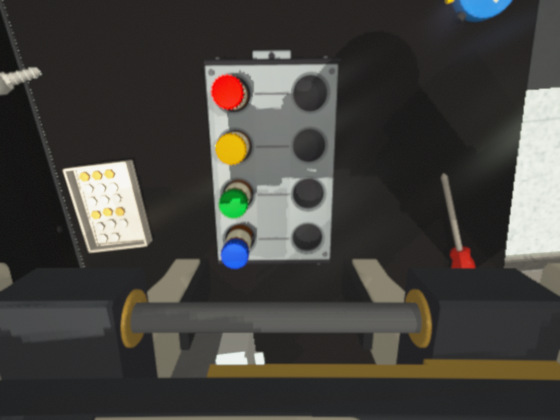

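The wrist view shows the empty near wells at about (310,92), (309,145), (308,193) and (307,238), each joined by an engraved line to red, yellow, green and blue. I'll measure the hole rims and fit the tray.

Run:
```python
from h import *
p=cv2.imread('pics/w2.png');s=arm.get_state();c=cam('wrist',s)
g=cv2.cvtColor(p,cv2.COLOR_BGR2GRAY);P=[]
for (u,v) in[(307,238),(308,193),(309,145),(310,92)]:
    m=(g[v-26:v+26,u-21:u+21]<55).astype(np.uint8)
    ct=max(cv2.findContours(m,cv2.RETR_EXTERNAL,cv2.CHAIN_APPROX_NONE)[0],key=cv2.contourArea)
    e=cv2.fitEllipse(cv2.convexHull(ct));u2=(e[0][0]+u-21,e[0][1]+v-26);P.append(on(c,u2,.03));print(np.round(u2,1),np.round(e[1],1),P[-1])
P=np.array(P);dd=(P[0]-P[3])/3;print('pitch',np.linalg.norm(dd),'yaw',-np.degrees(np.arctan2(dd[0],dd[1])))
q=np.array([78,26,-26,-78])/1e3
y=np.arctan2(-dd[0],dd[1]);ax=np.array([np.cos(y),np.sin(y)]);ay=np.array([-np.sin(y),np.cos(y)])
C=P.mean(0);print('near wells',C+q[:,None]*ay);print('far',C+.078*ax+q[:,None]*ay)
```

```text
[306.9 238.1] [22.  26.4] [0.526  0.2537]
[307.3 193.8] [25.  27.8] [0.5221 0.2019]
[309.6 145.9] [28.  30.9] [0.5163 0.1506]
[311.9  93.6] [26.8 33.7] [0.5108 0.0997]
pitch 0.05156895954376794 yaw -5.6323413722078435
near wells [[0.5264 0.2541]
 [0.5213 0.2024]
 [0.5162 0.1506]
 [0.5111 0.0989]]
far [[0.6041 0.2464]
 [0.5989 0.1947]
 [0.5938 0.1429]
 [0.5887 0.0912]]
```

```bash
python3 -c "
from h import *
go(.583,-.0665,.235,-95.5)"
```

```text
t 3.75 turn [ 0.01 -0.01  0.07] shift now-axes [ 0.2594 -0.0499 -0.0005] tgt-axes [ 0.2593 -0.0502 -0.0005]
```

Emit:
move_arm(rows="0 0 0 0.05 -0.01 0 0.07;0 0 0 0.05 -0.01 0 0.07;0 0 0 0.05 -0.01 0 0.07;0 0 0 0.05 -0.01 0 0.07;0 0 0 0.05 -0.01 0 0.07;0 0 0 0.009 0 0.03 0.07;0 0 0 0 0 0.04 0.07;0 0 0 0 0 0 0.07")

```text
t: 4.75
eef_pos: [0.5804, -0.0682, 0.1622]
ee_rot: [3.136, -0.001, -1.669]
force: [0.4, -0.1, 1.3]
width: 0.0698
gripper_force: 0.0
```

```bash
python3 -c "
from h import *
go(.583,-.0665,.045,-95.5)"
```

```text
t 4.75 turn [ 0.33 -0.07 -0.13] shift now-axes [-0.0021 -0.0031  0.1171] tgt-axes [-0.0019 -0.0024  0.1172]
```

Emit:
move_arm(rows="0 0 0 0 -0.001 0.04 0.07;0 0 0 0 0 0.04 0.07;0 0 0 0 0 0.025 0.07;0 0 0 0 0 0.013 0.07;0 0 0 0 0 0 0.07;0 0 0 0 0 0 0.07")

```text
t: 5.5
eef_pos: [0.5852, -0.0662, 0.0481]
ee_rot: [-3.139, 0.0, -1.666]
force: [0.6, 0.3, 0.5]
width: 0.0703
gripper_force: 0.0
```

```bash
python3 -c "
from h import *
go(.583,-.0665,.045,-95.5)
for n in ('side','wrist'):
    p,_=arm.grab_frame(n);cv2.imwrite(f'pics/g1{n}.png',p)
a=cv2.imread('pics/g1side.png')[150:340,180:400];cv2.imwrite('pics/g1s.png',cv2.resize(a,None,fx=3,fy=3))"
```

```text
t 5.5 turn [-0.13  0.02  0.05] shift now-axes [0.0006 0.0022 0.0031] tgt-axes [0.0006 0.0022 0.0031]
```

View pics/g1s.png

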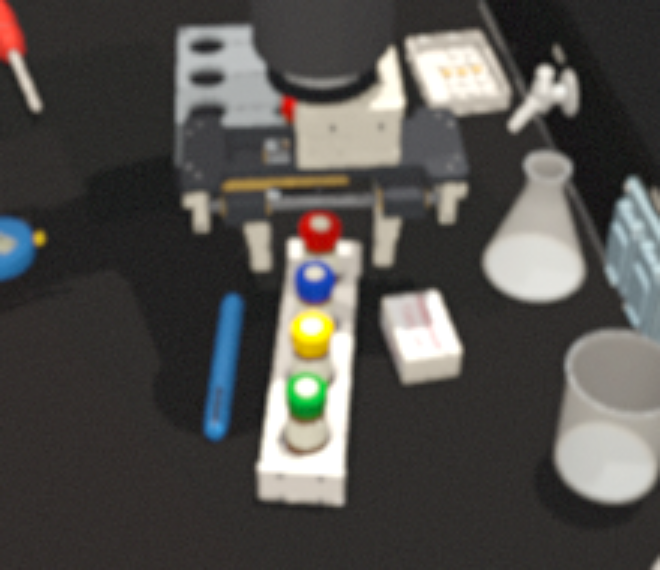

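The vial sits between the fingers and the flask is clear of the gripper. Closing now.

Emit:
move_arm(rows="0 0 0 0 0.002 0.002 0.045;0 0 0 0 0 0 0.035;0 0 0 0 0 0 0.03;0 0 0 0 0 0 0.022;0 0 0 0 0 0 0.022;0 0 0 0 0 0 0.022;0 0 0 0 0 0 0.022", squeeze=15)

```text
t: 6.48
eef_pos: [0.5823, -0.0659, 0.0446]
ee_rot: [-3.141, 0.0, -1.666]
force: [-0.1, 0.0, 0.9]
width: 0.0276
gripper_force: 15.0
```

Emit:
move_arm(rows="0 0 0 0 0 -0.005 0.022;0 0 0 0 0 -0.02 0.022;0 0 0 0 0 -0.03 0.022;0 0 0 0 0 -0.03 0.022;0 0 0 0 0 -0.015 0.022;0 0 0 0 0 0 0.022")

```text
t: 7.22
eef_pos: [0.5826, -0.0659, 0.1454]
ee_rot: [-3.14, 0.001, -1.666]
force: [0.6, -0.4, 0.0]
width: 0.0279
gripper_force: 15.0
```

```bash
python3 -c "
from h import *
print(arm.get_state()['gripper_force'])
go(.511,.099,.145,-95.5)"
```

```text
14.99065563082695
t 7.22 turn [-0.1   0.04  0.04] shift now-axes [-0.1573  0.087   0.0003] tgt-axes [-0.1572  0.0871  0.0004]
```

Emit:
move_arm(rows="0 0 0 -0.02 0.011 0 0.022;0 0 0 -0.035 0.019 0 0.022;0 0 0 -0.04 0.022 0 0.022;0 0 0 -0.035 0.019 0 0.022;0 0 0 -0.02 0.011 0 0.022;0 0 0 -0.007 0.005 0 0.022;0 0 0 0 0 0 0.022;0 0 0 0 0 0 0.022")

```text
t: 8.22
eef_pos: [0.5106, 0.098, 0.1441]
ee_rot: [3.141, -0.0, -1.667]
force: [-0.1, -1.0, -1.5]
width: 0.0278
gripper_force: 15.0
```

```bash
python3 -c "
from h import *
go(.511,.099,.145,-95.5)
for n in ('side','scene','wrist'):
    p,_=arm.grab_frame(n);cv2.imwrite(f'pics/h1{n}.png',p)
"
```

```text
t 8.22 turn [ 0.04 -0.03  0.01] shift now-axes [-0.0011 -0.0003 -0.0009] tgt-axes [-0.0011 -0.0003 -0.0009]
```

View pics/h1scene.png

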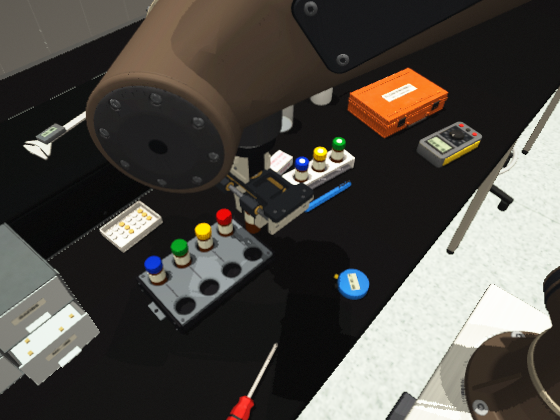

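The vial is held upright above the red near well. I'll lower it in stages, watching the force.

Emit:
move_arm(rows="0 0 0 -0.001 0 0.015 0.022;0 0 0 0 0 0.02 0.022;0 0 0 0 0 0.018 0.022;0 0 0 0 0 0.01 0.022;0 0 0 0 0 0.005 0.022;0 0 0 0 0 0.005 0.022;0 0 0 0 0 0.005 0.022;0 0 0 0 0 0 0.022")

```text
t: 9.38
eef_pos: [0.5105, 0.0996, 0.0664]
ee_rot: [3.141, -0.0, -1.666]
force: [-0.3, 0.1, -0.5]
width: 0.0278
gripper_force: 15.0
```

```bash
python3 -c "
from h import *
go(.511,.099,.0446,-95.5)
p,_=arm.grab_frame('side');cv2.imwrite('pics/i1.png',p)
cv2.imwrite('pics/i1s.png',cv2.resize(p[110:260,200:360],None,fx=4,fy=4))
"
```

```text
t 9.38 turn [ 0.01 -0.01  0.04] shift now-axes [ 0.0005 -0.0005  0.0218] tgt-axes [ 0.0005 -0.0005  0.0218]
```

View pics/i1s.png

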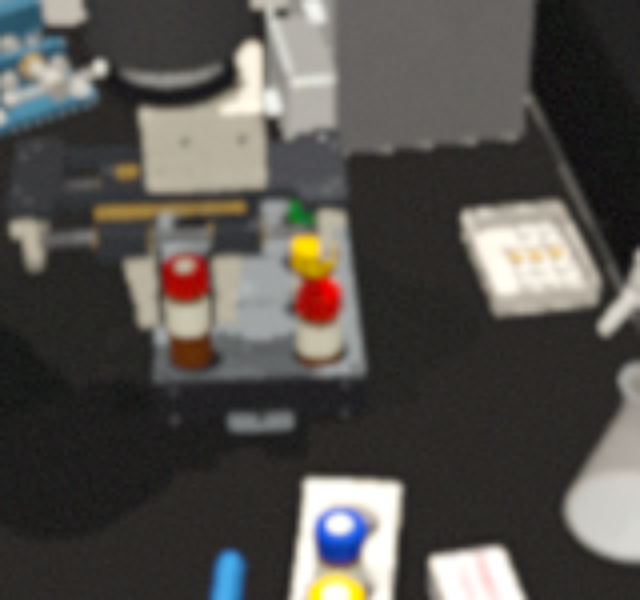

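The vial's base has entered the well with no contact force. Lowering on.

Emit:
move_arm(rows="0 0 0 0 0 0.006 0.022;0 0 0 0 0 0.006 0.022;0 0 0 0 0 0.004 0.022;0 0 0 0 0 0.002 0.022;0 0 0 0 0 0.001 0.022;0 0 0 0 0 0.001 0.022;0 0 0 0 0 0 0.022;0 0 0 0 0 0 0.022")

```text
t: 10.42
eef_pos: [0.5107, 0.0996, 0.0467]
ee_rot: [-3.141, 0.0, -1.666]
force: [0.5, 0.3, -0.0]
width: 0.0274
gripper_force: 15.0
```

Emit:
move_arm(rows="0 0 0 0 0 0.001 0.022;0 0 0 0 0 0.001 0.022;0 0 0 0 0 0 0.022")

```text
t: 10.8
eef_pos: [0.5107, 0.0996, 0.0446]
ee_rot: [-3.142, 0.0, -1.666]
force: [-0.0, 0.7, 0.6]
width: 0.0276
gripper_force: 15.0
```

Another 0.5 mm steps to feel the floor.

Emit:
move_arm(rows="0 0 0 0 0 0.0005 0.022;0 0 0 0 0 0 0.022;0 0 0 0 0 0 0.022")

```text
t: 11.18
eef_pos: [0.5107, 0.0996, 0.0445]
ee_rot: [-3.141, 0.0, -1.666]
force: [-1.7, 0.4, 5.5]
width: 0.0278
gripper_force: 15.0
```

Emit:
move_arm(rows="0 0 0 0 0 0.0005 0.022;0 0 0 0 0 0 0.022;0 0 0 0 0 0 0.022")

```text
t: 11.55
eef_pos: [0.5108, 0.0996, 0.0444]
ee_rot: [-3.141, 0.0, -1.666]
force: [-3.1, 0.5, 11.2]
width: 0.0277
gripper_force: 15.0
```

Floor contact is at z = 0.0446, as expected. Releasing.

Emit:
move_arm(rows="0 0 0 0 0 -0.0008 0.022;0 0 0 0 0 0 0.034;0 0 0 0 0 0 0.045;0 0 0 0 0 0 0.055;0 0 0 0 0 -0.01 0.055;0 0 0 0 0 -0.03 0.055;0 0 0 0 0 -0.04 0.055;0 0 0 0 0 -0.02 0.055")

```text
t: 12.55
eef_pos: [0.5115, 0.1, 0.1473]
ee_rot: [-3.139, 0.002, -1.666]
force: [-0.7, 0.7, -0.1]
width: 0.0551
gripper_force: 0.0
```

```bash
python3 -c "
from h import *
go(.572,-.1175,.145,-95.5)
p,_=arm.grab_frame('side');cv2.imwrite('pics/j1.png',p)
cv2.imwrite('pics/j1s.png',cv2.resize(p[110:320,200:360],None,fx=2.8,fy=2.8))
"
```

```text
t 12.55 turn [-0.16  0.1   0.06] shift now-axes [ 0.2108 -0.0808  0.0022] tgt-axes [ 0.2107 -0.0811  0.0023]
```

View pics/j1s.png

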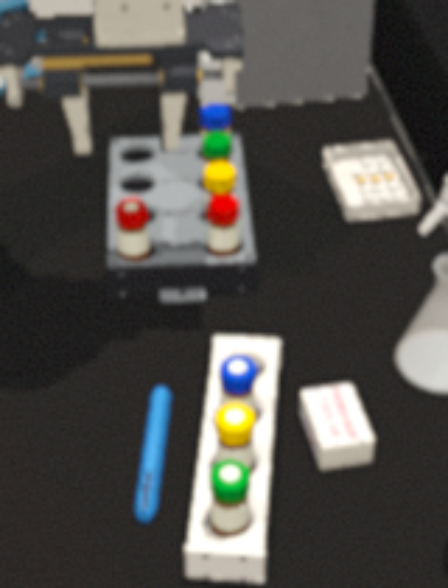

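The red pair now stands upright. Blue next.

Emit:
move_arm(rows="0 0 0 0.02 -0.008 0 0.06;0 0 0 0.04 -0.015 0 0.06;0 0 0 0.045 -0.017 0 0.06;0 0 0 0.045 -0.017 0 0.06;0 0 0 0.035 -0.013 0 0.06;0 0 0 0.018 -0.007 0 0.06;0 0 0 0.008 -0.003 0 0.06;0 0 0 0 0 0 0.06")

```text
t: 13.6
eef_pos: [0.5701, -0.1179, 0.1444]
ee_rot: [3.142, 0.0, -1.666]
force: [-0.8, 0.5, -0.0]
width: 0.06
gripper_force: 0.0
```

Emit:
move_arm(rows="0 0 0 0 0 0.02 0.06;0 0 0 0 0 0.04 0.06;0 0 0 0 0 0.02 0.06;0 0 0 0 0 0.01 0.06;0 0 0 0 0 0 0.06;0 0 0 0 0 0 0.06")

```text
t: 14.35
eef_pos: [0.5709, -0.1177, 0.0554]
ee_rot: [-3.14, 0.0, -1.665]
force: [0.5, 0.7, 0.2]
width: 0.0599
gripper_force: 0.0
```

```bash
python3 -c "
from h import *
go(.572,-.1175,.0446,-95.5)"; python3 look.py k1 | egrep "dot|blue"
```

```text
t 14.35 turn [-0.09  0.01  0.08] shift now-axes [-0.0003 -0.0011  0.0108] tgt-axes [-0.0003 -0.0011  0.0108]
blue 1609.0 (np.float64(243.0), np.float64(264.0), np.float64(303.0), np.float64(301.0)) top z.076 of box centre [ 0.5697 -0.1284]
blue 3607.0 (np.float64(359.0), np.float64(111.0), np.float64(409.0), np.float64(274.0)) top z.076 of box centre [ 0.5218 -0.164 ]
dot 1022.0 [303.4  44. ] [ 0.5501 -0.2199] depth 0.11617904
```

Emit:
move_arm(rows="0 0 0 0 -0.001 0.0105 0.045;0 0 0 0 0 0 0.035;0 0 0 0 0 0 0.03;0 0 0 0 0 0 0.022;0 0 0 0 0 0 0.022;0 0 0 0 0 0 0.022;0 0 0 0 0 0 0.022")

```text
t: 15.28
eef_pos: [0.5713, -0.1182, 0.044]
ee_rot: [-3.141, 0.0, -1.666]
force: [0.2, -0.9, 0.4]
width: 0.0277
gripper_force: 15.0
```

Emit:
move_arm(rows="0 0 0 0 0 -0.005 0.022;0 0 0 0 0 -0.02 0.022;0 0 0 0 0 -0.03 0.022;0 0 0 0 0 -0.03 0.022;0 0 0 0 0 -0.015 0.022;0 0 0 0 0 0 0.022")

```text
t: 16.02
eef_pos: [0.5716, -0.118, 0.1447]
ee_rot: [-3.14, 0.001, -1.666]
force: [-0.3, 0.4, -1.1]
width: 0.0277
gripper_force: 15.0
```

```bash
python3 -c "
from h import *
go(.526,.254,.145,-95.5)"
```

```text
t 16.02 turn [-0.11  0.03  0.04] shift now-axes [-0.366   0.0808 -0.0003] tgt-axes [-0.3659  0.0811 -0.0003]
```

Emit:
move_arm(rows="0 0 0 -0.02 0.0044 0 0.022;0 0 0 -0.045 0.01 0 0.022;0 0 0 -0.045 0.01 0 0.022;0 0 0 -0.045 0.01 0 0.022;0 0 0 -0.045 0.01 0 0.022;0 0 0 -0.045 0.01 0 0.022;0 0 0 -0.045 0.01 0 0.022;0 0 0 -0.04 0.009 0 0.022")

```text
t: 17.02
eef_pos: [0.5279, 0.2193, 0.1424]
ee_rot: [3.14, -0.001, -1.665]
force: [0.6, -0.9, -0.1]
width: 0.0279
gripper_force: 15.0
```

Emit:
move_arm(rows="0 0 0 -0.025 0.0054 0 0.022;0 0 0 -0.011 0.0022 0 0.022;0 0 0 0 0 0 0.022;0 0 0 0 0 0 0.022;0 0 0 0 0 0 0.022")

```text
t: 17.65
eef_pos: [0.5254, 0.253, 0.1438]
ee_rot: [3.141, -0.0, -1.667]
force: [0.9, 0.2, 1.1]
width: 0.0277
gripper_force: 15.0
```

```bash
python3 -c "
from h import *
go(.526,.254,.145,-95.5)"
```

```text
t 17.65 turn [ 0.01 -0.01 -0.02] shift now-axes [-0.001  -0.0005 -0.0012] tgt-axes [-0.001  -0.0005 -0.0012]
```

Emit:
move_arm(rows="0 0 0 -0.001 -0.0005 0.015 0.022;0 0 0 0 0 0.02 0.022;0 0 0 0 0 0.018 0.022;0 0 0 0 0 0.01 0.022;0 0 0 0 0 0.005 0.022;0 0 0 0 0 0.005 0.022;0 0 0 0 0 0.005 0.022;0 0 0 0 0 0 0.022")

```text
t: 18.65
eef_pos: [0.5259, 0.2548, 0.0657]
ee_rot: [3.141, -0.0, -1.666]
force: [0.0, 0.4, -0.1]
width: 0.028
gripper_force: 15.0
```

```bash
python3 -c "
from h import *
go(.526,.254,.044,-95.5)"
```

```text
t 18.65 turn [ 0.01 -0.01  0.04] shift now-axes [ 0.0008 -0.0002  0.0217] tgt-axes [ 0.0008 -0.0002  0.0217]
```

Emit:
move_arm(rows="0 0 0 0.0007 0 0.006 0.022;0 0 0 0 0 0.006 0.022;0 0 0 0 0 0.005 0.022;0 0 0 0 0 0.002 0.022;0 0 0 0 0 0.001 0.022;0 0 0 0 0 0.001 0.022;0 0 0 0 0 0.0005 0.022;0 0 0 0 0 0 0.022")

```text
t: 19.65
eef_pos: [0.5259, 0.2542, 0.0444]
ee_rot: [-3.142, 0.0, -1.666]
force: [0.1, -0.1, -1.3]
width: 0.0278
gripper_force: 15.0
```

Emit:
move_arm(rows="0 0 0 0 0 0.0005 0.022;0 0 0 0 0 0 0.022;0 0 0 0 0 0 0.022")

```text
t: 20.02
eef_pos: [0.526, 0.2542, 0.044]
ee_rot: [-3.141, 0.0, -1.666]
force: [-0.7, -0.2, -0.2]
width: 0.0278
gripper_force: 15.0
```

Emit:
move_arm(rows="0 0 0 0 0 0.0005 0.022;0 0 0 0 0 0 0.022;0 0 0 0 0 0 0.022")

```text
t: 20.4
eef_pos: [0.526, 0.2543, 0.044]
ee_rot: [-3.141, 0.0, -1.666]
force: [-2.3, -0.3, 5.0]
width: 0.0276
gripper_force: 15.0
```

Contact. Release, and rise.

Emit:
move_arm(rows="0 0 0 0 0 -0.0003 0.022;0 0 0 0 0 0 0.034;0 0 0 0 0 0 0.045;0 0 0 0 0 0 0.055;0 0 0 0 0 -0.01 0.055;0 0 0 0 0 -0.03 0.055;0 0 0 0 0 -0.04 0.055;0 0 0 0 0 -0.02 0.055")

```text
t: 21.4
eef_pos: [0.5268, 0.2547, 0.1468]
ee_rot: [-3.139, 0.002, -1.666]
force: [0.0, 0.5, -0.4]
width: 0.0548
gripper_force: 0.0
```

```bash
python3 -c "
from h import *
go(.561,-.1685,.145,-95.5)"
```

```text
t 21.4 turn [-0.15  0.13  0.06] shift now-axes [ 0.4181 -0.0742  0.001 ] tgt-axes [ 0.418  -0.0746  0.0018]
```

Emit:
move_arm(rows="0 0 0 0.02 -0.0035 0 0.06;0 0 0 0.05 -0.009 0 0.06;0 0 0 0.05 -0.009 0 0.06;0 0 0 0.05 -0.009 0 0.06;0 0 0 0.05 -0.009 0 0.06;0 0 0 0.05 -0.009 0 0.06;0 0 0 0.05 -0.009 0 0.06;0 0 0 0.05 -0.009 0 0.06")

```text
t: 22.4
eef_pos: [0.5559, -0.1228, 0.1432]
ee_rot: [3.141, -0.0, -1.666]
force: [1.2, 0.1, 0.3]
width: 0.0599
gripper_force: 0.0
```

Emit:
move_arm(rows="0 0 0 0.03 -0.005 0 0.06;0 0 0 0.017 -0.004 0 0.06;0 0 0 0 0 0 0.06;0 0 0 0 0 0.02 0.06;0 0 0 0 0 0.04 0.06;0 0 0 0 0 0.02 0.06;0 0 0 0 0 0.01 0.06;0 0 0 0 0 0 0.06")

```text
t: 23.4
eef_pos: [0.5612, -0.1676, 0.0534]
ee_rot: [3.141, -0.0, -1.665]
force: [0.1, -0.2, 0.3]
width: 0.0602
gripper_force: 0.0
```

```bash
python3 -c "
from h import *
go(.561,-.1685,.0446,-95.5)"
```

```text
t 23.4 turn [ 0.05 -0.01  0.09] shift now-axes [0.0009 0.0001 0.0088] tgt-axes [0.0009 0.0001 0.0088]
```

Emit:
move_arm(rows="0 0 0 0 0 0.009 0.045;0 0 0 0 0 0 0.035;0 0 0 0 0 0 0.03;0 0 0 0 0 0 0.022;0 0 0 0 0 0 0.022;0 0 0 0 0 0 0.022;0 0 0 0 0 0 0.022")

```text
t: 24.28
eef_pos: [0.5617, -0.1682, 0.0451]
ee_rot: [-3.141, -0.0, -1.666]
force: [-1.4, -0.1, 4.7]
width: 0.0277
gripper_force: 15.0
```

Emit:
move_arm(rows="0 0 0 0 0 -0.005 0.022;0 0 0 0 0 -0.02 0.022;0 0 0 0 0 -0.03 0.022;0 0 0 0 0 -0.03 0.022;0 0 0 0 0 -0.015 0.022;0 0 0 0 0 0 0.022")

```text
t: 25.02
eef_pos: [0.5618, -0.1681, 0.1453]
ee_rot: [-3.14, 0.0, -1.666]
force: [0.5, -0.6, -2.0]
width: 0.0276
gripper_force: 15.0
```

```bash
python3 -c "
from h import *
go(.516,.1505,.145,-95.5)"
```

```text
t 25.02 turn [-0.09  0.02  0.03] shift now-axes [-0.3128  0.0759  0.0003] tgt-axes [-0.3127  0.0761  0.0003]
```

Emit:
move_arm(rows="0 0 0 -0.02 0.0049 0 0.022;0 0 0 -0.045 0.011 0 0.022;0 0 0 -0.045 0.011 0 0.022;0 0 0 -0.045 0.011 0 0.022;0 0 0 -0.045 0.011 0 0.022;0 0 0 -0.045 0.011 0 0.022;0 0 0 -0.045 0.011 0 0.022;0 0 0 -0.023 0.0051 0 0.022")

```text
t: 26.02
eef_pos: [0.5139, 0.153, 0.1433]
ee_rot: [3.14, -0.001, -1.664]
force: [1.5, 0.5, -1.2]
width: 0.0278
gripper_force: 15.0
```

Emit:
move_arm(rows="0 0 0 0 0 0 0.022;0 0 0 0 0 0 0.022;0 0 0 0 0 0 0.022")

```text
t: 26.4
eef_pos: [0.5152, 0.1499, 0.1443]
ee_rot: [3.141, -0.001, -1.667]
force: [-0.4, -0.6, -0.7]
width: 0.0278
gripper_force: 15.0
```

```bash
python3 -c "
from h import *
go(.516,.1505,.145,-95.5)"
```

```text
t 26.4 turn [ 0.04 -0.03 -0.01] shift now-axes [-0.0006 -0.0007 -0.0007] tgt-axes [-0.0006 -0.0007 -0.0007]
```

Emit:
move_arm(rows="0 0 0 0 -0.0005 0.015 0.022;0 0 0 0 0 0.02 0.022;0 0 0 0 0 0.018 0.022;0 0 0 0 0 0.01 0.022;0 0 0 0 0 0.005 0.022;0 0 0 0 0 0.005 0.022;0 0 0 0 0 0.005 0.022;0 0 0 0 0 0 0.022")

```text
t: 27.4
eef_pos: [0.5159, 0.1506, 0.0665]
ee_rot: [3.141, -0.0, -1.666]
force: [0.5, 0.0, -0.5]
width: 0.0276
gripper_force: 15.0
```

```bash
python3 -c "
from h import *
go(.516,.1505,.0451,-95.5)"
```

```text
t 27.4 turn [ 0.01 -0.01  0.04] shift now-axes [ 0.0001 -0.0001  0.0214] tgt-axes [ 0.0001 -0.0001  0.0214]
```

Emit:
move_arm(rows="0 0 0 0 0 0.006 0.022;0 0 0 0 0 0.006 0.022;0 0 0 0 0 0.005 0.022;0 0 0 0 0 0.002 0.022;0 0 0 0 0 0.001 0.022;0 0 0 0 0 0.0005 0.022;0 0 0 0 0 0 0.022;0 0 0 0 0 0 0.022")

```text
t: 28.4
eef_pos: [0.5161, 0.1507, 0.0463]
ee_rot: [-3.141, 0.0, -1.666]
force: [-0.3, -0.4, -1.2]
width: 0.0278
gripper_force: 15.0
```

Emit:
move_arm(rows="0 0 0 0 0 0.0005 0.022;0 0 0 0 0 0 0.022;0 0 0 0 0 0 0.022")

```text
t: 28.78
eef_pos: [0.516, 0.1506, 0.0457]
ee_rot: [-3.142, 0.0, -1.666]
force: [0.2, 0.2, -0.8]
width: 0.0277
gripper_force: 15.0
```

Emit:
move_arm(rows="0 0 0 0 0 0.0005 0.022;0 0 0 0 0 0 0.022;0 0 0 0 0 0 0.022")

```text
t: 29.15
eef_pos: [0.516, 0.1506, 0.0452]
ee_rot: [3.142, 0.0, -1.666]
force: [0.6, 0.2, -0.8]
width: 0.0274
gripper_force: 15.0
```

Emit:
move_arm(rows="0 0 0 0 0 0.0005 0.022;0 0 0 0 0 0 0.022;0 0 0 0 0 0 0.022")

```text
t: 29.52
eef_pos: [0.5161, 0.1506, 0.045]
ee_rot: [-3.141, 0.0, -1.666]
force: [-2.0, 0.4, 5.9]
width: 0.0278
gripper_force: 15.0
```

Contact. Release, and rise.

Emit:
move_arm(rows="0 0 0 0 0 -0.0003 0.022;0 0 0 0 0 0 0.034;0 0 0 0 0 0 0.045;0 0 0 0 0 0 0.055;0 0 0 0 0 -0.01 0.055;0 0 0 0 0 -0.03 0.055;0 0 0 0 0 -0.04 0.055;0 0 0 0 0 -0.02 0.055")

```text
t: 30.52
eef_pos: [0.5169, 0.1511, 0.1479]
ee_rot: [-3.139, 0.002, -1.666]
force: [1.3, -0.1, 0.0]
width: 0.0552
gripper_force: 0.0
```

```bash
python3 -c "
from h import *
go(.55,-.2195,.145,-95.5)"
```

```text
t 30.52 turn [-0.16  0.11  0.06] shift now-axes [ 0.3658 -0.0681  0.0024] tgt-axes [ 0.3657 -0.0685  0.0029]
```

Emit:
move_arm(rows="0 0 0 0.02 -0.0037 0 0.06;0 0 0 0.05 -0.0093 0 0.06;0 0 0 0.05 -0.0093 0 0.06;0 0 0 0.05 -0.0093 0 0.06;0 0 0 0.05 -0.0093 0 0.06;0 0 0 0.05 -0.0093 0 0.06;0 0 0 0.05 -0.0093 0 0.06;0 0 0 0.03 -0.0056 0 0.06")

```text
t: 31.52
eef_pos: [0.5463, -0.2069, 0.1441]
ee_rot: [3.14, -0.0, -1.668]
force: [0.5, 0.0, 0.1]
width: 0.0602
gripper_force: 0.0
```

Emit:
move_arm(rows="0 0 0 0.015 -0.003 0 0.06;0 0 0 0 0 0 0.06;0 0 0 0 0 0 0.06;0 0 0 0 0 0.02 0.06;0 0 0 0 0 0.04 0.06;0 0 0 0 0 0.02 0.06;0 0 0 0 0 0.01 0.06;0 0 0 0 0 0 0.06")

```text
t: 32.52
eef_pos: [0.549, -0.2186, 0.0548]
ee_rot: [3.141, -0.0, -1.665]
force: [0.2, -0.4, 0.1]
width: 0.0596
gripper_force: 0.0
```

```bash
python3 -c "
from h import *
go(.55,-.2195,.0446,-95.5)"
```

```text
t 32.52 turn [ 0.04 -0.    0.1 ] shift now-axes [ 0.0008 -0.0011  0.0102] tgt-axes [ 0.0008 -0.001   0.0102]
```

Emit:
move_arm(rows="0 0 0 0 -0.001 0.0095 0.045;0 0 0 0 0 0 0.035;0 0 0 0 0 0 0.03;0 0 0 0 0 0 0.022;0 0 0 0 0 0 0.022;0 0 0 0 0 0 0.022;0 0 0 0 0 0 0.022")

```text
t: 33.4
eef_pos: [0.5503, -0.2194, 0.0458]
ee_rot: [-3.141, -0.0, -1.666]
force: [0.2, 0.2, 4.2]
width: 0.0277
gripper_force: 15.0
```

Emit:
move_arm(rows="0 0 0 0 0 -0.005 0.022;0 0 0 0 0 -0.02 0.022;0 0 0 0 0 -0.03 0.022;0 0 0 0 0 -0.03 0.022;0 0 0 0 0 -0.015 0.022;0 0 0 0 0 0 0.022")

```text
t: 34.15
eef_pos: [0.5504, -0.2193, 0.1461]
ee_rot: [-3.14, 0.0, -1.666]
force: [0.6, 0.9, -1.3]
width: 0.0274
gripper_force: 15.0
```

```bash
python3 -c "
from h import *
go(.521,.202,.145,-95.5)"
```

```text
t 34.15 turn [-0.09  0.01  0.04] shift now-axes [-0.4166  0.0694  0.0011] tgt-axes [-0.4165  0.0697  0.0011]
```

Emit:
move_arm(rows="0 0 0 -0.02 0.0034 0 0.022;0 0 0 -0.05 0.0084 0 0.022;0 0 0 -0.05 0.0084 0 0.022;0 0 0 -0.05 0.0084 0 0.022;0 0 0 -0.05 0.0084 0 0.022;0 0 0 -0.05 0.0084 0 0.022;0 0 0 -0.05 0.0084 0 0.022;0 0 0 -0.05 0.0084 0 0.022")

```text
t: 35.15
eef_pos: [0.5217, 0.1569, 0.1441]
ee_rot: [3.14, -0.001, -1.666]
force: [0.9, 0.4, -0.6]
width: 0.0276
gripper_force: 15.0
```

Emit:
move_arm(rows="0 0 0 -0.03 0.005 0 0.022;0 0 0 -0.0165 0.002 0 0.022;0 0 0 0 0 0 0.022;0 0 0 0 0 0 0.022;0 0 0 0 0 0 0.022")

```text
t: 35.78
eef_pos: [0.5207, 0.2009, 0.1454]
ee_rot: [3.141, -0.0, -1.667]
force: [-0.4, -0.1, 0.4]
width: 0.0278
gripper_force: 15.0
```

```bash
python3 -c "
from h import *
go(.521,.202,.145,-95.5)"
```

```text
t 35.77 turn [ 0.02 -0.01 -0.03] shift now-axes [-0.0011 -0.0002  0.0004] tgt-axes [-0.0011 -0.0002  0.0004]
```

Emit:
move_arm(rows="0 0 0 -0.0005 0 0.015 0.022;0 0 0 0 0 0.02 0.022;0 0 0 0 0 0.018 0.022;0 0 0 0 0 0.01 0.022;0 0 0 0 0 0.005 0.022;0 0 0 0 0 0.005 0.022;0 0 0 0 0 0.005 0.022;0 0 0 0 0 0 0.022")

```text
t: 36.78
eef_pos: [0.5208, 0.2024, 0.0673]
ee_rot: [3.141, -0.0, -1.666]
force: [-0.3, 0.1, -0.3]
width: 0.0278
gripper_force: 15.0
```

```bash
python3 -c "
from h import *
go(.521,.202,.0458,-95.5)"
```

```text
t 36.77 turn [ 0.01 -0.01  0.04] shift now-axes [ 0.0003 -0.0003  0.0215] tgt-axes [ 0.0003 -0.0003  0.0215]
```

Emit:
move_arm(rows="0 0 0 0 0 0.006 0.022;0 0 0 0 0 0.006 0.022;0 0 0 0 0 0.005 0.022;0 0 0 0 0 0.002 0.022;0 0 0 0 0 0.001 0.022;0 0 0 0 0 0.0005 0.022;0 0 0 0 0 0.0005 0.022;0 0 0 0 0 0 0.022")

```text
t: 37.78
eef_pos: [0.5209, 0.2024, 0.0466]
ee_rot: [-3.141, 0.0, -1.666]
force: [0.1, 1.0, -0.8]
width: 0.0278
gripper_force: 15.0
```

Emit:
move_arm(rows="0 0 0 0 0 0.0005 0.022;0 0 0 0 0 0 0.022;0 0 0 0 0 0 0.022")

```text
t: 38.15
eef_pos: [0.5209, 0.2024, 0.046]
ee_rot: [-3.142, 0.0, -1.666]
force: [-0.0, 0.1, -0.5]
width: 0.0276
gripper_force: 15.0
```

Emit:
move_arm(rows="0 0 0 0 0 0.0005 0.022;0 0 0 0 0 0 0.022;0 0 0 0 0 0 0.022")

```text
t: 38.52
eef_pos: [0.521, 0.2024, 0.0458]
ee_rot: [-3.141, 0.0, -1.666]
force: [-2.5, 0.3, 5.4]
width: 0.0275
gripper_force: 15.0
```

Contact. Release, rise, and back off toward the start side for a clear look.

Emit:
move_arm(rows="0 0 0 0 0 -0.0003 0.022;0 0 0 0 0 0 0.034;0 0 0 0 0 0 0.045;0 0 0 0 0 0 0.055;0 0 0 0 0 -0.01 0.055;0 0 0 0 0 -0.03 0.055;0 0 0 0 0 -0.04 0.055;0 0 0 0 0 -0.04 0.055")

```text
t: 39.52
eef_pos: [0.5208, 0.2023, 0.1677]
ee_rot: [-3.141, 0.0, -1.666]
force: [0.4, 0.0, 0.3]
width: 0.055
gripper_force: 0.0
```

Emit:
move_arm(rows="0 0 0 0 0 -0.03 0.055;0 0 0 0 0 -0.03 0.055;0 0 0 0 0 0 0.055;0 0 0 0 0 0 0.055")

```text
t: 40.02
eef_pos: [0.5205, 0.2023, 0.2258]
ee_rot: [3.141, 0.0, -1.666]
force: [0.9, -0.1, 0.2]
width: 0.055
gripper_force: 0.0
```

```bash
python3 look.py fin; python3 -c "
from h import *
p,_=arm.grab_frame('side');a=cv2.resize(p[110:260,200:360],None,fx=2.5,fy=2.5)
w=cv2.imread('pics/fin.png')[:375,150:400]
cv2.imwrite('pics/finc.png',np.hstack([a,w]))"
```

```text
40.02 [0.5205 0.2023 0.2258] [179.99   0.02 -95.47] [ 0.9 -0.1  0.2]
red 375.0 (np.float64(421.0), np.float64(248.0), np.float64(447.0), np.float64(268.0)) top z.076 of box centre [0.3696 0.2711]
red 994.5 (np.float64(163.0), np.float64(72.0), np.float64(200.0), np.float64(108.0)) top z.076 of box centre [0.5887 0.0951]
red 921.0 (np.float64(258.0), np.float64(70.0), np.float64(292.0), np.float64(105.0)) top z.076 of box centre [0.51   0.1005]
yellow 4934.5 (np.float64(175.0), np.float64(359.0), np.float64(541.0), np.float64(379.0)) top z.076 of box centre [0.4469 0.3972]
yellow 526.5 (np.float64(380.0), np.float64(290.0), np.float64(400.0), np.float64(346.0)) top z.076 of box centre [0.4121 0.3355]
yellow 538.5 (np.float64(151.0), np.float64(290.0), np.float64(171.0), np.float64(346.0)) top z.076 of box centre [0.65   0.3127]
yellow 793.5 (np.float64(259.0), np.float64(133.0), np.float64(291.0), np.float64(165.0)) top z.076 of box centre [0.5149 0.1511]
yellow 864.5 (np.float64(170.0), np.float64(132.0), np.float64(205.0), np.float64(164.0)) top z.076 of box centre [0.5923 0.1429]
g
[... 162 characters left out ...]
.float64(187.0), np.float64(289.0), np.float64(216.0)) top z.076 of box centre [0.5195 0.1991]
blue 434.5 (np.float64(181.0), np.float64(241.0), np.float64(210.0), np.float64(266.0)) top z.076 of box centre [0.6023 0.2441]
blue 647.0 (np.float64(262.0), np.float64(240.0), np.float64(289.0), np.float64(270.0)) top z.076 of box centre [0.5242 0.2533]
blue 674.0 (np.float64(418.0), np.float64(0.0), np.float64(474.0), np.float64(18.0)) top z.076 of box centre [0.3713 0.0574]
dot 99.0 [275.3 257. ] [0.5247 0.2554] depth 0.32579696
dot 92.5 [275.4 204.3] [0.5194 0.2019] depth 0.31029767
dot 79.5 [275.2 149.9] [0.5148 0.1519] depth 0.29607248
dot 151.0 [275.7  87. ] [0.5094 0.1002] depth 0.27961633
```

View pics/finc.png

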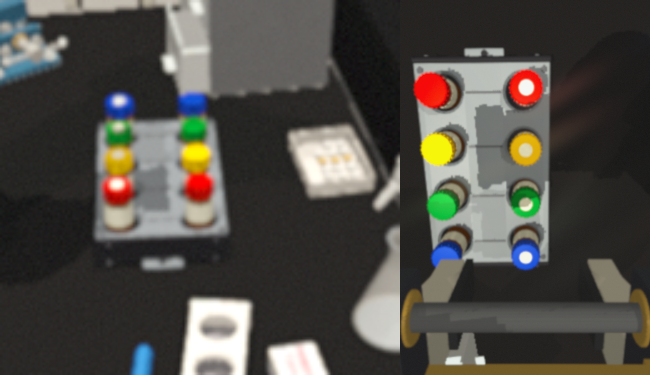

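The final views show all four dotted vials upright in the near row, each facing its own colour. Their measured cap-top positions are within about 2 mm of the well positions.

```bash
python3 -c "
from station import arm
print(arm.job_done())"
```

```text
the job is handed in; nothing more can be done
None
```

All four duplicates stand upright in the tray's near row, each in front of the first vial of the same colour, and the job was handed in at about 40 s with no verdict returned.

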